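# Put the bench kit back on its outline pads

## Robot

A 6-joint arm with a two-finger parallel gripper is mounted at the origin on a cart in front of the work surface, level with it; the furniture and walls round the work are solid. World frame = base frame: x ahead of the robot, y to its left, z up, the work surface at z = 0. Lengths are in m, angles in rad, forces in N, time in s.
With the tool pointing down it reaches from about 0.425 to 0.95 m from the base axis. Payload 3.5 kg.
Tool frame: the origin (TCP) lies at the very end of the fingers, on their centre line; the grasp point (between the pads) lies 19 mm behind it; z points along the fingers, y is the direction in which the jaws open and shut (so a half turn about z gives the same grasp; the last joint's range is limited). The gripper opens to 85 mm and grips with 20 to 120 N. Pads are 22 mm wide; open, the fingers measure 114 mm over their backs; the gripper's body (76 mm by 85 mm) begins 54 mm behind the grasp point. The pads swing forward as they close: fully open they stand 13 mm farther back than shut.
Start: joints at [0.993, 0.286, 1.577, -0, 1.279, -0.15], TCP at [0.28, 0.614, 0.231] pointing down, gripper open.
Joint ranges: [-2.77, 2.77], [-0.9, 2.22], [0.21, 2.48], [-1.53, 4.67], [0.24, 2.81], [-2.84, 2.84]. Speed limits (rad/s): [2.79, 2.79, 3.14, 3.14, 3.14, 3.14].

## Interface

Orientations are given as a unit quaternion [x, y, z, w].
In Python, from plant import ctrl, eyes, ticket gives the robot as it stands.
- The arm moves only by the tool send_rows, never from a script. Its arguments are lists of equal length, an entry for each row: "translation": the shift along the tool's x, y, z in units of 30 mm (1.0 is 30 mm), a list of three; "rotation": the turn, a rotation vector about the tool's x, y, z in units of 5 degrees (1.0 is 5 degrees), a list of three; "grip": the finger opening in mm, from 0 to 85.4. A call has 1 to 5 rows; each row shifts and turns the commanded pose from where the row before left it, along the tool's axes as they then stand; what a row does not reach is not made up. A row lasts 1/8 s, in which the tool goes at most 62.5 mm and 10.7 degrees, less where a joint would pass 70% of its speed; a pose out of reach is approached as far as the arm can. A call is refused whole if a number of a shift passes 1 or a number of a turn 1, either way. A call with a gripper value outside its range is refused whole. The fingers move at their own pace and stop on an object; "squeeze" is the grip in N (left out, the last holds). Time passes only in rows, so rows that do not move let the fingers close. It gives the time, the measured TCP pose, the force and the opening at its end, in the units of the state.
- ctrl.get_state(): the state, without advancing time (a new reading comes with each control period).
- eyes.read_camera(name): name is "side" or "top" or "wrist"; returns a dict with "image" (384x512x3 uint8, blue, green, red), "mtx" (3x3 intrinsics, pixels), "xyz" and "orientation" of the camera in the world; the wrist camera has in their place "hand_eye" (4x4, takes a point from camera to tool coordinates, whose origin is the TCP and whose axes are the flange's). Camera axes: x right, y down, z forward; pixel columns grow to the right and rows downward; lengths in m; the calibration is good to about 2 mm. A picture is of the moment at which its call begins: read the wrist's pose just before it. There is no depth.
- ticket.sign_off(): hands the job in, once; it reports no verdict.
The state is a dict: "time": time; "qpos": joint angles; "dq": joint speeds; "joint_efforts": joint torques, N m; "eef_pos": TCP position; "tcp_rot": TCP orientation; "contact_force": force on the tool from outside, world axes, zero at the start; "wrist_torque": the same for the moment, N m; "opening": opening from 0.0 (shut) to 1.0 (fully open).
Only numpy, scipy, OpenCV 4.12 (cv2) and the standard library are available. Lean on these libraries where they do the work, as an engineer would, in place of code of your own. Each camera call takes 0.05 s, during which the arm holds its last target. There are 200 camera calls.

## Task

Tidy the bench: put the large bottle, the small bottle, the timer and the marker each on the dark rubber pad whose outline matches its footprint. Set each one down centred on its outline, the bottles and timer standing upright and the timer and the marker lined up with their outlines (either way round), then let go. Do not knock over the bottles, and leave the pink dish and the open vial where they are.

Things in the scene. Friction and masses are not known exactly. Their poses are not given: they have to be found in the camera images.
- broth_bottle: Large round reagent bottle, amber contents, blue screw cap (closed, rigid), about 0.55 kg. Body 68 mm across, 150 mm tall; the cap is 46 mm across and spans 127 to 150 mm above the foot, a good grip from above; just below it the shoulder slopes outward. Origin at the centre of its underside, z up. Starts upright. Belongs on the large round pad.
- stain_bottle: Small round reagent bottle, violet contents, red screw cap (closed, rigid), about 0.16 kg. Body 46 mm across, 105 mm tall, upright-sided over its lower half; the cap is 35 mm across and spans 89 to 105 mm above the foot. Origin at the centre of its underside, z up. Starts upright. Belongs on the small round pad.
- bench_timer: White bench timer with a display, standing on its base, about 0.06 kg. Footprint 46 mm (x) by 66 mm (y), 58 mm high. The front (-x) leans back, so it is a wedge seen from its ends; the two ends (y = +33 and -33 mm) are flat, upright and parallel. Origin at the centre of its underside, z up. Belongs on the rectangular pad.
- marker: Felt marker lying on its side: round pen, white barrel, blue cap, 135 mm long, 17 mm thick, about 0.02 kg; it can roll a little. Origin on its axis halfway along it, so 8 mm above what it lies on; y runs along its length, x and z across it. It belongs on the long narrow pad.
- large_round_pad: Round flat dark rubber pad fixed to the worktop, 3 mm thick, with a thin pale outline inlaid; origin at the centre of its underside, z up; disc 86 mm across, outline circle 68 mm across.
- small_round_pad: Round flat dark rubber pad fixed to the worktop, 3 mm thick, with a thin pale outline inlaid; origin at the centre of its underside, z up; disc 64 mm across, outline circle 46 mm across.
- timer_pad: Rectangular flat dark rubber pad fixed to the worktop, 3 mm thick, with a thin pale outline inlaid; origin at the centre of its underside, z up; 64 mm (x) by 84 mm (y), outline 46 mm by 66 mm; x and y run along its short and long sides.
- marker_pad: Long narrow flat dark rubber pad fixed to the worktop, 3 mm thick, with a thin pale outline inlaid; origin at the centre of its underside, z up; 35 mm (x) by 153 mm (y), outline 17 mm by 135 mm; y runs along its length.
- pink_dish: Bystander, to be left alone: low round culture dish with pink contents, 51 mm across, 12 mm high. Origin at the centre of its underside.
- open_vial: Bystander, to be left alone: open glass vial standing upright, 19 mm across, 65 mm tall. Origin at the centre of its underside.
There are look-alikes about, which are no part of the job. What is shaped like the small_round_pad but blue, red or yellow is not meant.

How it is judged:
At the end, for the whole second after the job is handed in: Each thing is at rest on its matching pad, its centre within 12 mm of the pad's centre: bottles and timer upright (within 0.08 rad), marker lying flat, timer and marker within 0.2 rad of their outlines, either way round; pink dish and open vial within 30 mm of where they stood (linear speed of each of broth_bottle, stain_bottle, bench_timer, marker below 0.02 m/s and angular speed of each of broth_bottle, stain_bottle, bench_timer, marker below 0.3 rad/s and horizontal distance between broth_bottle and large_round_pad below 0.012 m and height (world z) of broth_bottle between 0.001 and 0.008 m and angle between each of broth_bottle, stain_bottle, bench_timer's own z axis and vertical below 0.08 rad and horizontal distance between stain_bottle and small_round_pad below 0.012 m and height (world z) of stain_bottle between 0.001 and 0.008 m and horizontal distance between bench_timer and timer_pad below 0.012 m and height (world z) of bench_timer between 0.001 and 0.008 m and angle between the y axis of bench_timer and the y axis of timer_pad, either way round below 0.2 rad and horizontal distance between marker and marker_pad below 0.012 m and angle between the y axis of marker and the y axis of marker_pad, either way round below 0.2 rad and height (world z) of marker between 0.008 and 0.016 m and angle between marker's own y axis and vertical between 1.45 and 1.69 rad and distance of each of pink_dish, open_vial from where it was at the start of the episode below 0.03 m); the robot touches nothing.
It fails at once if the large bottle is knocked over or tipped far (angle between broth_bottle's own z axis and vertical above 0.6 rad).
It fails at once if the small bottle is knocked over or tipped far (angle between stain_bottle's own z axis and vertical above 0.6 rad).
It fails at once if the open vial is knocked over or tipped far (angle between open_vial's own z axis and vertical above 0.6 rad).
It fails at once if the pink dish is shifted by more than 30 mm (distance of pink_dish from where it was at the start of the episode above 0.03 m).
It fails at once if the open vial is shifted by more than 30 mm (distance of open_vial from where it was at the start of the episode above 0.03 m).
It also fails if it takes over 141 s, if anything falls off the work surface, if the arm or the gripper's body presses on something with over 40 N, if the wrist force passes 120 N, or if a joint passes its speed limit or range.

## Working session

There is one attempt and no reset: what is moved stays moved. The work goes in short steps, Python scripts to look and compute and a tool call to move; the robot and the scene stay as the last step left them, time stands still between calls to the robot, and variables do not carry over. Pictures are saved under pics/ and viewed, about 12 in all and at most 16, crops included, and the job is handed in when it is done.

Besides the shell and the picture viewer there is one more tool, called after "Request:" as a command line: name --argument value ..., lists and objects as JSON in quotes. send_rows: Moves the arm, as the interface text tells. Its arguments: {"type":"object","properties":{"translation":{"type":"array"},"rotation":{"type":"array"},"grip":{"type":"array"},"squeeze":{"type":"number"}},"required":["translation","rotation","grip"]}

```bash
mkdir -p pics; ls; cat > h.py <<'E'
import numpy as np, cv2
from scipy.spatial.transform import Rotation as R
from plant import ctrl, eyes, ticket
def cam(n):
    s=ctrl.get_state(); c=eyes.read_camera(n); K=np.array(c["mtx"])
    if n=="wrist":
        H=np.array(c["hand_eye"]); Rt=R.from_quat(s["tcp_rot"]).as_matrix()
        p=Rt@H[:3,3]+s["eef_pos"]; Rc=Rt@H[:3,:3]
    else:
        p=np.array(c["xyz"]); o=np.array(c["orientation"]); Rc=R.from_quat(o).as_matrix() if o.size==4 else o.reshape(3,3)
    return c["image"],K,p,Rc
def ray(K,Rc,uv): 
    d=Rc@np.linalg.inv(K)@np.array([uv[0],uv[1],1.]); return d/np.linalg.norm(d)
def plane(c,uv,z):
    _,K,p,Rc=c; d=ray(K,Rc,uv); return p+d*(z-p[2])/d[2]
def proj(c,X):
    _,K,p,Rc=c; q=K@(Rc.T@(np.array(X)-p)); return q[:2]/q[2]
def tri(c1,u1,c2,u2):
    A=[];b=[]
    for c,u in((c1,u1),(c2,u2)):
        d=ray(c[1],c[3],u); M=np.eye(3)-np.outer(d,d); A.append(M); b.append(M@c[2])
    return np.linalg.lstsq(np.vstack(A),np.hstack(b),rcond=None)[0]
E
python3 - <<'E'
from h import *
for n in("top","side","wrist"):
    c=cam(n); cv2.imwrite(f"pics/{n}0.png",c[0]); print(n,c[1].round(1).tolist(),c[2].round(3),c[3].round(3).tolist())
    np.savez(f"{n}0.npz",i=c[0],K=c[1],p=c[2],R=c[3])
print(ctrl.get_state())
E
```

```text
pics
top [[358.6, 0.0, 259.6], [0.0, 358.6, 190.5], [0.0, 0.0, 1.0]] [0.377 0.002 1.003] [[0.006, -0.991, 0.132], [-1.0, -0.007, -0.01], [0.011, -0.132, -0.991]]
side [[412.7, 0.0, 257.3], [0.0, 412.7, 196.0], [0.0, 0.0, 1.0]] [ 0.043 -0.807  0.487] [[0.875, -0.206, 0.438], [-0.483, -0.384, 0.787], [0.006, -0.9, -0.435]]
wrist [[339.7, 0.0, 256.4], [0.0, 339.7, 189.0], [0.0, 0.0, 1.0]] [0.22  0.642 0.373] [[0.415, 0.879, 0.234], [0.91, -0.401, -0.109], [-0.002, 0.259, -0.966]]
{'time': 0.15, 'qpos': array([ 9.92991156e-01,  2.87019100e-01,  1.57786315e+00,  2.26949654e-05,
        1.27859806e+00, -1.49991803e-01]), 'dq': array([-9.80194300e-04, -3.82146322e-03, -3.86233441e-03,  6.37824850e-04,
        1.68444245e-03, -9.04642902e-05]), 'joint_efforts': array([-5.51504891e-04, -4.06601000e+01, -2.93142253e+01, -1.88321187e-04,
        3.94391987e-03, -2.78952839e-06]), 'eef_pos': array([0.2797218 , 0.61374275, 0.23021482]), 'tcp_rot': array([ 2.12282267e-01,  9.77207935e-01, -8.78156136e-04, -3.46079383e-04]), 'contact_force': array([0.00344499, 0.11804118, 0.52368755]), 'wrist_torque': array([-0.02859432,  0.05970864,  0.02591144]), 'opening': 1.001752256065919}
```

View pics/top0.png

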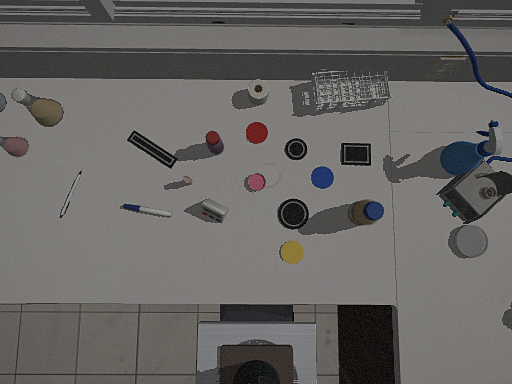

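View pics/side0.png

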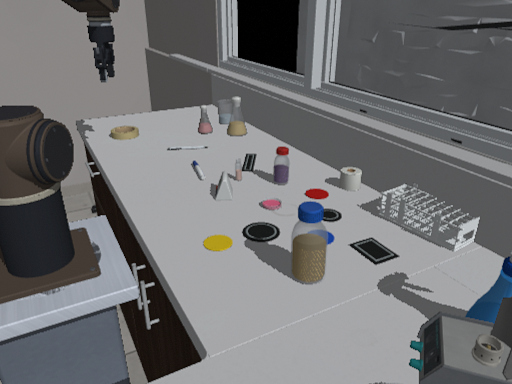

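The top view shows every item:

| Item | Pixel |
|---|---|
| Amber bottle cap | (374,210) |
| Violet bottle cap | (213,137) |
| Timer | (213,210) |
| Marker | (146,210) |
| Large round pad | (293,214) |
| Small round pad | (296,149) |
| Timer pad | (356,154) |
| Marker pad | (152,149) |
| Vial | (186,180) |
| Dish | (257,182) |

The side view shows the same items, with the amber bottle cap at (311,213) and the violet bottle cap at (282,151).

```bash
python3 - <<'E'
from h import *
def ld(n):
    d=np.load(f"{n}0.npz"); return d["i"],d["K"],d["p"],d["R"]
T,S=ld("top"),ld("side")
def blob(c,seed,r,f):
    h=cv2.cvtColor(c[0],cv2.COLOR_BGR2HSV).astype(int); m=f(h,c[0].astype(int)).astype(np.uint8)
    k=np.zeros_like(m); x,y=seed; k[y-r:y+r+1,x-r:x+r+1]=1; m*=k
    m=cv2.morphologyEx(m,cv2.MORPH_CLOSE,np.ones((5,5)))
    cs,_=cv2.findContours(m,cv2.RETR_EXTERNAL,cv2.CHAIN_APPROX_NONE)
    q=max(cs,key=cv2.contourArea); M=cv2.moments(q)
    return np.array([M["m10"],M["m01"]])/M["m00"],q
dark=lambda h,b:b.max(2)<70
blue=lambda h,b:(abs(h[...,0]-112)<12)&(h[...,1]>120)
red=lambda h,b:((h[...,0]<8)|(h[...,0]>172))&(h[...,1]>130)
pink=lambda h,b:((h[...,0]<8)|(h[...,0]>160))&(h[...,1]>70)
for n,t,r,s,rs,f in[("Lpad",(293,214),20,(262,232),22,dark),("Spad",(296,149),14,(329,215),15,dark),("Tpad",(356,154),19,(374,250),26,dark),("Mpad",(152,149),30,(249,162),13,dark),
  ("Lcap",(374,210),14,(311,213),18,blue),("Scap",(213,136),10,(282,151),9,red),("dish",(257,182),11,(272,204),13,pink)]:
    a,qa=blob(T,t,r,f); b,qb=blob(S,s,rs,f)
    print(n,a.round(1),b.round(1),"tri",tri(T,a,S,b).round(4),"top z=.003",plane(T,a,.003)[:2].round(4),"side",plane(S,b,.003)[:2].round(4))
    if n in("Tpad","Mpad"):
        P=np.array([plane(T,q[0],.003)[:2] for q in qa],np.float32); rr=cv2.minAreaRect(P*1000); print(rr, cv2.boxPoints(rr).round(1).tolist())
rows=[]
for (x0,y0,x1,y1),c in(((110,120,230,235),T),((170,130,300,215),S)):
    rows.append(cv2.resize(c[0][y0:y1,x0:x1],None,fx=5.0,fy=5.0,interpolation=cv2.INTER_CUBIC)[:, :650])
    print(rows[-1].shape)
cv2.imwrite("pics/topcrop.png",rows[0])
E
```

```text
Lpad [293.4 214.2] [260.4 231.9] tri [ 0.4437 -0.1026  0.0047] top z=.003 [ 0.4439 -0.1028] side [ 0.4451 -0.1001]
Spad [295.5 148.8] [331.1 215.2] tri [ 0.6341 -0.1119  0.0027] top z=.003 [ 0.631 -0.11 ] side [ 0.6377 -0.1128]
Tpad [355.6 153.9] [373.3 250.5] tri [ 0.6174 -0.2817  0.0038] top z=.003 [ 0.6175 -0.2819] side [ 0.6183 -0.2808]
((617.9987182617188, -281.9158630371094), (83.46968078613281, 65.62928009033203), 88.61042022705078) [[584.2000122070312, -322.79998779296875], [649.7999877929688, -324.3999938964844], [651.7999877929688, -241.0], [586.2000122070312, -239.39999389648438]]
Mpad [152.3 149.3] [248.6 162.5] tri [0.6256 0.2985 0.0032] top z=.003 [0.6262 0.2983] side [0.6252 0.299 ]
((623.4572143554688, 293.5771179199219), (167.2776641845703, 40.415504455566406), 59.458980560302734) [[563.5999755859375, 231.8000030517578], [598.4000244140625, 211.3000030517578], [683.4000244140625, 355.29998779296875], [648.5999755859375, 375.8999938964844]]
Lcap [373.1 210.5] [310.5 212.1] tri [ 0.4449 -0.2816  0.1394] top z=.003 [ 0.4559 -0.3265] side [ 0.6022 -0.0755]
Scap [212.2 137.6] [282.  150.6] tri [0.6346 0.1163 0.0996] top z=.003 [0.662  0.1286] side [0.782  0.3463]
dish [256.4 181.6] [271.  203.9] tri [0.5339 0.0016 0.008 ] top z=.003 [0.5353 0.0012] side [0.5383 0.0102]
(575, 600, 3)
(425, 650, 3)
```

View pics/topcrop.png

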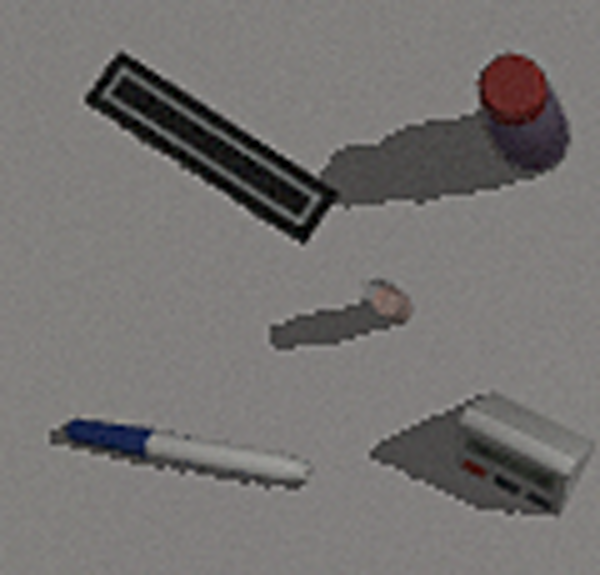

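The crop shows the marker lying from (65,432) to (308,475). The pad corners are (120,52), (88,98), (338,190) and (305,242), the timer's ridge runs from (490,393) to (592,445), and the vial is at (390,300). I'll write a row planner and move over the marker first.

```bash
cat > pl.py <<'E'
from h import *
def yaw(s): 
    x=R.from_quat(s["tcp_rot"]).as_matrix()[:,0]; return np.degrees(np.arctan2(x[1],x[0]))
def plan(xyz,xyaw=None,nmin=1,start=None):
    """rows from the present pose to xyz with tool-x at world yaw xyaw (deg), tool kept vertical"""
    s=ctrl.get_state(); p=np.array(s["eef_pos"]) if start is None else np.array(start[:3]); a=yaw(s) if start is None else start[3]
    da=0 if xyaw is None else (xyaw-a+180)%360-180; d=np.array(xyz)-p
    n=max(nmin,int(np.ceil(abs(da)/5-.05)))
    while 1:
        T=[]
        for k in range(n):
            w=np.radians(a+da*k/n); c,q=np.cos(w),np.sin(w)
            T.append([(d[0]*c+d[1]*q)/n/.03,(d[0]*q-d[1]*c)/n/.03,-d[2]/n/.03])
        if np.abs(T).max()<=1: break
        n+=1
    print("from",p.round(3),round(a,1),"n",n,"rot z",round(-da/n/5,3))
    for k in range(0,n,5): print([[round(v,2) for v in r] for r in T[k:k+5]])
E
python3 - <<'E'
from pl import *
d=np.load("top0.npz"); T=(d["i"],d["K"],d["p"],d["R"])
f=lambda x,y,z:plane(T,(110+x/5,120+y/5),z)
a,b=f(65,432,.008),f(308,475,.008); print("marker",(a+b)/2,np.degrees(np.arctan2(*(a-b)[1::-1])))
a,b=f(490,393,.058),f(592,445,.058); print("timer ridge",a,b,np.degrees(np.arctan2(*(a-b)[1::-1])))
print("vial",f(390,300,.06))
m=(f(65,432,.008)+f(308,475,.008))/2
plan([m[0],m[1],.2],80)
E
```

```text
marker [0.45069841 0.30276985 0.008     ] 80.36632372681915
timer ridge [0.48009435 0.12898843 0.058     ] [0.45287613 0.07457175 0.058     ] 63.426624046677944
vial [0.52921915 0.18301956 0.06      ]
from [0.28  0.614 0.23 ] 155.5 n 16 rot z 0.944
[[np.float64(-0.59), np.float64(-0.44), np.float64(0.06)], [np.float64(-0.63), np.float64(-0.39), np.float64(0.06)], [np.float64(-0.66), np.float64(-0.34), np.float64(0.06)], [np.float64(-0.68), np.float64(-0.28), np.float64(0.06)], [np.float64(-0.7), np.float64(-0.23), np.float64(0.06)]]
[[np.float64(-0.72), np.float64(-0.17), np.float64(0.06)], [np.float64(-0.73), np.float64(-0.11), np.float64(0.06)], [np.float64(-0.74), np.float64(-0.05), np.float64(0.06)], [np.float64(-0.74), np.float64(0.01), np.float64(0.06)], [np.float64(-0.74), np.float64(0.07), np.float64(0.06)]]
[[np.float64(-0.73), np.float64(0.13), np.float64(0.06)], [np.float64(-0.71), np.float64(0.19), np.float64(0.06)], [np.float64(-0.7), np.float64(0.25), np.float64(0.06)], [np.float64(-0.67), np.float64(0.31), np.float64(0.06)], [np.float64(-0.64), np.float64(0.36), np.float64(0.06)]]
[[np.float64(-0.61), np.float64(0.41), np.float64(0.06)]]
```

Request:
send_rows --translation '[[-0.6,-0.45,0.06],[-0.63,-0.4,0.06],[-0.66,-0.34,0.06],[-0.68,-0.28,0.06],[-0.7,-0.23,0.06]]' --rotation '[[0,0,0.95],[0,0,0.95],[0,0,0.95],[0,0,0.95],[0,0,0.95]]' --grip '[85,85,85,85,85]'

```text
time: 0.78
eef_pos: [0.3334, 0.5156, 0.2218]
tcp_rot: [0.41, 0.912, -0.0, -0.0]
contact_force: [0.0, 0.1, 0.1]
opening: 0.992
```

Request:
send_rows --translation '[[-0.72,-0.17,0.06],[-0.73,-0.11,0.06],[-0.74,-0.05,0.06],[-0.74,0.01,0.06],[-0.74,0.07,0.06]]' --rotation '[[0,0,0.95],[0,0,0.95],[0,0,0.95],[0,0,0.95],[0,0,0.95]]' --grip '[85,85,85,85,85]'

```text
time: 1.4
eef_pos: [0.386, 0.4178, 0.2128]
tcp_rot: [0.589, 0.808, -0.0, -0.0]
contact_force: [-0.5, 0.0, 0.6]
opening: 0.992
```

Request:
send_rows --translation '[[-0.73,0.13,0.06],[-0.71,0.19,0.06],[-0.7,0.25,0.06],[-0.67,0.31,0.06],[-0.64,0.36,0.06]]' --rotation '[[0,0,0.95],[0,0,0.95],[0,0,0.95],[0,0,0.95],[0,0,0.95]]' --grip '[85,85,85,85,85]'

```text
time: 2.02
eef_pos: [0.4385, 0.3203, 0.2039]
tcp_rot: [0.743, 0.67, -0.0, -0.0]
contact_force: [-0.0, -0.8, 0.3]
opening: 0.999
```

Request:
send_rows --translation '[[-0.6,0.4,0],[0,0,0]]' --rotation '[[0,0,0.9],[0,0,0]]' --grip '[85,85]'

```text
time: 2.28
eef_pos: [0.4488, 0.301, 0.204]
tcp_rot: [0.768, 0.64, -0.0, -0.0]
contact_force: [-0.3, 0.4, 0.2]
opening: 0.999
```

Batched calls run in order. Next is a close look.

```bash
cat >> h.py <<'E'
def snap(n,tag):
    c=cam(n); cv2.imwrite(f"pics/{tag}.png",c[0]); np.savez(f"{tag}.npz",i=c[0],K=c[1],p=c[2],R=c[3]); return c
def load(tag):
    d=np.load(f"{tag}.npz"); return d["i"],d["K"],d["p"],d["R"]
E
python3 - <<'E'
from h import *
c=snap("wrist","w1"); print(c[2].round(3),"tcp pixel z=0.01",proj(c,[.4488,.301,.01]))
E
```

```text
[0.461 0.367 0.347] tcp pixel z=0.01 [256.7849224  166.17536635]
```

View pics/w1.png

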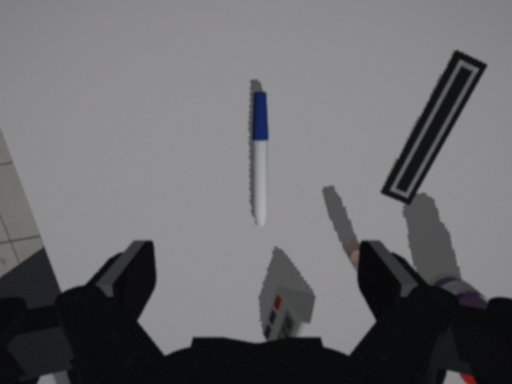

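The wrist view shows the marker from (259,92) to (261,224), the marker pad with corners near (457,51), (486,66), (408,203) and (382,190), and the timer at (288,312).

```bash
cat >> h.py <<'E'
def padrect(c,box,z=.003,thr=60):
    x0,y0,x1,y1=box; m=np.zeros(c[0].shape[:2],np.uint8); m[y0:y1,x0:x1]=(c[0][y0:y1,x0:x1].max(2)<thr)
    m=cv2.morphologyEx(m,cv2.MORPH_CLOSE,np.ones((7,7)))
    q=max(cv2.findContours(m,cv2.RETR_EXTERNAL,cv2.CHAIN_APPROX_NONE)[0],key=cv2.contourArea)
    P=np.array([plane(c,u[0],z)[:2]*1000 for u in q],np.float32); return cv2.minAreaRect(P),q
E
python3 - <<'E'
from pl import *
c=load("w1"); T=load("top0")
r,q=padrect(c,(370,40,500,215)); b=cv2.boxPoints(r); print(r)
for i in range(2):
    e=b[i+1]-b[i]; print(np.linalg.norm(e),np.degrees(np.arctan2(e[1],e[0])))
M=cv2.moments(q); print("height check pad",tri(c,(M["m10"]/M["m00"],M["m01"]/M["m00"]),T,(152.5,149.1)))
a,b=plane(c,(259.5,92),.008),plane(c,(261,224.5),.008); print("marker",(a+b)/2,np.linalg.norm(a-b),np.degrees(np.arctan2(*(a-b)[1::-1])))
print("height marker ends",tri(c,(259.5,92),T,(110+65/5,120+432/5)),tri(c,(261,224.5),T,(110+308/5,120+475/5)))
m=(a+b)/2; plan([m[0],m[1],.006],np.degrees(np.arctan2(*(a-b)[1::-1])))
E
```

```text
((626.0877075195312, 302.8893127441406), (151.7796630859375, 35.42021179199219), 57.67729949951172)
35.420235 -32.322655
151.77968 57.67729
height check pad [ 0.63348416  0.30388492 -0.01236903]
marker [0.45304899 0.30455103 0.008     ] 0.13555429247260434 80.44777714181221
height marker ends [0.46341974 0.37163453 0.00413914] [0.44052348 0.23607843 0.00318144]
from [0.448 0.302 0.204] 79.7 n 7 rot z -0.021
[[np.float64(0.02), np.float64(0.02), np.float64(0.94)], [np.float64(0.02), np.float64(0.02), np.float64(0.94)], [np.float64(0.02), np.float64(0.02), np.float64(0.94)], [np.float64(0.02), np.float64(0.02), np.float64(0.94)], [np.float64(0.02), np.float64(0.02), np.float64(0.94)]]
[[np.float64(0.02), np.float64(0.02), np.float64(0.94)], [np.float64(0.02), np.float64(0.02), np.float64(0.94)]]
```

Request:
send_rows --translation '[[0.02,0.02,0.95],[0.02,0.02,0.95],[0.02,0.02,0.95],[0.02,0.02,0.95],[0.02,0.02,0.95]]' --rotation '[[0,0,0],[0,0,0],[0,0,0],[0,0,0],[0,0,0]]' --grip '[50,50,50,50,50]'

```text
time: 2.95
eef_pos: [0.4515, 0.3053, 0.0609]
tcp_rot: [0.767, 0.642, 0.0, -0.0]
contact_force: [0.5, 0.3, 0.8]
opening: 0.586
```

Request:
send_rows --translation '[[0.02,0.02,0.95],[0.02,0.02,0.7],[0,0,0.2],[0,0,0]]' --rotation '[[0,0,0],[0,0,0],[0,0,0],[0,0,0]]' --grip '[50,50,50,50]'

```text
time: 3.45
eef_pos: [0.4532, 0.3058, 0.0063]
tcp_rot: [0.767, 0.641, -0.0, -0.0]
contact_force: [0.7, 1.1, 0.1]
opening: 0.591
```

Request:
send_rows --translation '[[0,0,0],[0,0,0],[0,0,0],[0,0,0],[0,0,0]]' --rotation '[[0,0,0],[0,0,0],[0,0,0],[0,0,0],[0,0,0]]' --grip '[20,10,5,5,5]' --squeeze 25

```text
time: 4.08
eef_pos: [0.4544, 0.3057, 0.0075]
tcp_rot: [0.768, 0.641, 0.001, 0.0]
contact_force: [0.2, -0.7, 5.5]
opening: 0.167
```

Request:
send_rows --translation '[[0,0,-0.2],[0,0,-0.8],[0,0,-1],[0,0,0]]' --rotation '[[0,0,0],[0,0,0],[0,0,0],[0,0,0]]' --grip '[5,5,5,5]'

```text
time: 4.58
eef_pos: [0.455, 0.306, 0.0686]
tcp_rot: [0.767, 0.641, 0.002, 0.001]
contact_force: [0.7, 0.4, -0.6]
opening: 0.163
```

```bash
python3 - <<'E'
from pl import *
s=ctrl.get_state(); print(s["eef_pos"],s["opening"],s["contact_force"])
c=snap("wrist","w2"); 
plan([.6268,.3040,.07],57.7,nmin=7)
E
```

```text
[0.45499866 0.30599812 0.06863215] 0.1631491197465994 [ 0.67470627  0.39182254 -0.557546  ]
from [0.454 0.305 0.067] 79.7 n 7 rot z 0.63
[[np.float64(0.14), np.float64(0.81), np.float64(-0.01)], [np.float64(0.18), np.float64(0.8), np.float64(-0.01)], [np.float64(0.23), np.float64(0.79), np.float64(-0.01)], [np.float64(0.27), np.float64(0.78), np.float64(-0.01)], [np.float64(0.31), np.float64(0.76), np.float64(-0.01)]]
[[np.float64(0.35), np.float64(0.74), np.float64(-0.01)], [np.float64(0.4), np.float64(0.72), np.float64(-0.01)]]
```

View pics/w2.png

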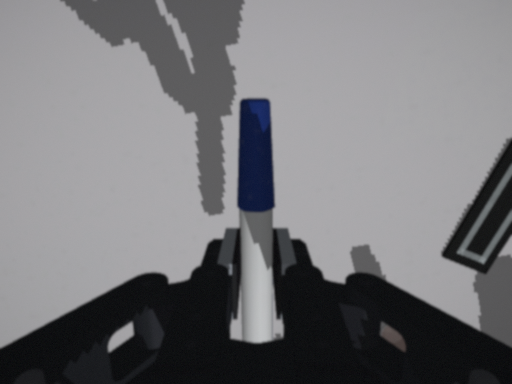

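The marker is held between the fingers, with its cap end at (256,99) and barrel end at (258,340).

Request:
send_rows --translation '[[0.14,0.81,0],[0.18,0.8,0],[0.23,0.79,0],[0.27,0.78,0],[0.31,0.76,0]]' --rotation '[[0,0,0.63],[0,0,0.63],[0,0,0.63],[0,0,0.63],[0,0,0.63]]' --grip '[5,5,5,5,5]'

```text
time: 5.25
eef_pos: [0.5761, 0.3035, 0.0638]
tcp_rot: [0.849, 0.529, -0.002, -0.0]
contact_force: [0.5, 0.4, -0.1]
opening: 0.168
```

Request:
send_rows --translation '[[0.35,0.74,0],[0.4,0.72,0],[0,0,0],[0,0,0]]' --rotation '[[0,0,0.63],[0,0,0.63],[0,0,0],[0,0,0]]' --grip '[5,5,5,5]'

```text
time: 5.75
eef_pos: [0.6244, 0.3035, 0.0645]
tcp_rot: [0.876, 0.483, -0.002, -0.0]
contact_force: [0.2, 0.6, 0.2]
opening: 0.164
```

```bash
python3 - <<'E'
from pl import *
w=load("w2"); a,b=plane(w,(256,100),.0696),plane(w,(258,340),.0696); print("held centre minus tcp",(a+b)/2-[.4545,.3057,.068],np.linalg.norm(a-b))
c=snap("wrist","w3"); s=ctrl.get_state(); print(s["eef_pos"],yaw(s))
m=(c[0].max(2)<60).astype(np.uint8)
for k in(-.0765,.0765): print(proj(c,[.6261+k*np.cos(np.radians(57.7)),.3029+k*np.sin(np.radians(57.7)),.003]))
plan([.6265,.3035,.0105],57.7)
E
```

```text
held centre minus tcp [0.00243199 0.00906074 0.0016    ] 0.11412531806530174
[0.62433288 0.3036457  0.06486147] 57.73800760882304
[259.9668354  311.28650779]
[260.76067613  78.96851205]
from [0.624 0.304 0.065] 57.7 n 2 rot z 0.004
[[np.float64(0.02), np.float64(0.03), np.float64(0.91)], [np.float64(0.02), np.float64(0.03), np.float64(0.91)]]
```

View pics/w3.png

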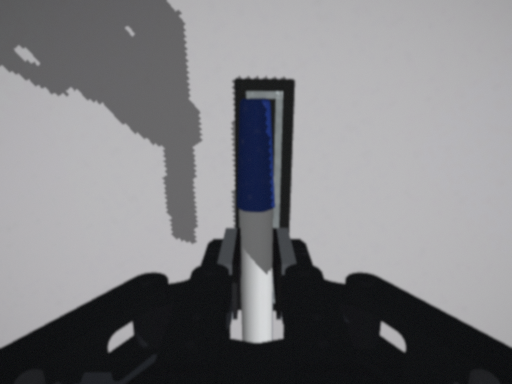

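The held marker (columns 240–274) sits a little left of the pad (235–295). I'll shift about 3.5 mm in +y, lower, release and rise.

Request:
send_rows --translation '[[0.02,0.06,0.7],[0,0.06,0.7],[0,0,0.3],[0,0,0.12],[0,0,0]]' --rotation '[[0,0,0],[0,0,0],[0,0,0],[0,0,0],[0,0,0]]' --grip '[5,5,5,5,5]'

```text
time: 6.42
eef_pos: [0.6297, 0.3025, 0.0118]
tcp_rot: [0.876, 0.482, 0.0, 0.0]
contact_force: [-0.6, -0.3, 0.7]
opening: 0.167
```

Request:
send_rows --translation '[[0,0,0],[0,0,0],[0,0,-0.1],[0,0,-0.3],[0,0,-0.5]]' --rotation '[[0,0,0],[0,0,0],[0,0,0],[0,0,0],[0,0,0]]' --grip '[19,22,28,35,40]'

```text
time: 7.05
eef_pos: [0.6292, 0.3023, 0.0392]
tcp_rot: [0.876, 0.482, -0.0, -0.0]
contact_force: [-0.6, 0.1, 0.6]
opening: 0.465
```

Request:
send_rows --translation '[[0,0,-1],[0,0,-1],[0,0,-1],[0,0,-1],[0,0,0]]' --rotation '[[0,0,0],[0,0,0],[0,0,0],[0,0,0],[0,0,0]]' --grip '[85,85,85,85,85]'

```text
time: 7.68
eef_pos: [0.6317, 0.3031, 0.1639]
tcp_rot: [0.876, 0.482, 0.004, 0.001]
contact_force: [0.6, 0.3, -0.6]
opening: 0.997
```

```bash
python3 - <<'E'
from pl import *
c=snap("wrist","w4"); s=ctrl.get_state(); print(s["eef_pos"],yaw(s))
T=load("top0")
print("timer approach:"); plan([.455,.105,.22],63.4-90)
E
```

```text
[0.63033134 0.30266276 0.16106774] 57.6899274400131
timer approach:
from [0.63  0.303 0.161] 57.7 n 17 rot z 0.992
[[np.float64(-0.51), np.float64(-0.08), np.float64(-0.12)], [np.float64(-0.52), np.float64(-0.04), np.float64(-0.12)], [np.float64(-0.52), np.float64(0.01), np.float64(-0.12)], [np.float64(-0.52), np.float64(0.05), np.float64(-0.12)], [np.float64(-0.51), np.float64(0.1), np.float64(-0.12)]]
[[np.float64(-0.5), np.float64(0.14), np.float64(-0.12)], [np.float64(-0.49), np.float64(0.18), np.float64(-0.12)], [np.float64(-0.47), np.float64(0.22), np.float64(-0.12)], [np.float64(-0.45), np.float64(0.26), np.float64(-0.12)], [np.float64(-0.42), np.float64(0.3), np.float64(-0.12)]]
[[np.float64(-0.4), np.float64(0.34), np.float64(-0.12)], [np.float64(-0.36), np.float64(0.37), np.float64(-0.12)], [np.float64(-0.33), np.float64(0.4), np.float64(-0.12)], [np.float64(-0.3), np.float64(0.43), np.float64(-0.12)], [np.float64(-0.26), np.float64(0.45), np.float64(-0.12)]]
[[np.float64(-0.22), np.float64(0.47), np.float64(-0.12)], [np.float64(-0.18), np.float64(0.49), np.float64(-0.12)]]
```

View pics/w4.png

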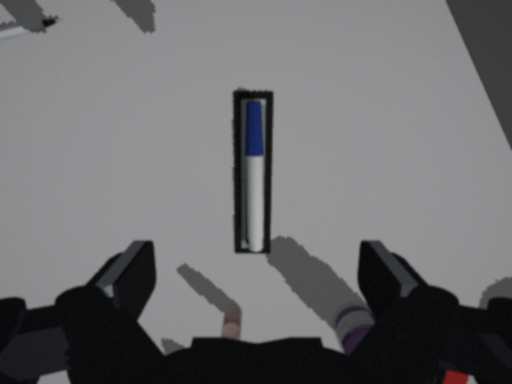

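The marker lies inside its outline, centred and parallel (marker columns 245–265, pad 234–272). I'll go to the timer with tool-x at yaw 153.

```bash
sed -i 's/round(v,2) for v/round(float(v),2) for v/' pl.py; python3 - <<'E'
from pl import *
plan([.43,.115,.20],153.4)
E
```

```text
from [0.63  0.303 0.161] 57.7 n 20 rot z -0.957
[[-0.44, -0.12, -0.06], [-0.43, -0.15, -0.06], [-0.42, -0.19, -0.06], [-0.4, -0.22, -0.06], [-0.38, -0.25, -0.06]]
[[-0.36, -0.28, -0.06], [-0.33, -0.31, -0.06], [-0.31, -0.34, -0.06], [-0.28, -0.36, -0.06], [-0.24, -0.39, -0.06]]
[[-0.21, -0.41, -0.06], [-0.18, -0.42, -0.06], [-0.14, -0.44, -0.06], [-0.1, -0.45, -0.06], [-0.07, -0.45, -0.06]]
[[-0.03, -0.46, -0.06], [0.01, -0.46, -0.06], [0.05, -0.46, -0.06], [0.08, -0.45, -0.06], [0.12, -0.44, -0.06]]
```

Request:
send_rows --translation '[[-0.44,-0.12,-0.06],[-0.43,-0.15,-0.06],[-0.42,-0.19,-0.06],[-0.4,-0.22,-0.06],[-0.38,-0.25,-0.06]]' --rotation '[[0,0,-0.96],[0,0,-0.96],[0,0,-0.96],[0,0,-0.96],[0,0,-0.96]]' --grip '[85,85,85,85,85]'

```text
time: 8.35
eef_pos: [0.5778, 0.2549, 0.1654]
tcp_rot: [0.756, 0.655, -0.002, -0.001]
contact_force: [-0.1, -0.3, -0.2]
opening: 0.995
```

Request:
send_rows --translation '[[-0.36,-0.28,-0.06],[-0.33,-0.31,-0.06],[-0.31,-0.34,-0.06],[-0.28,-0.36,-0.06],[-0.24,-0.39,-0.06]]' --rotation '[[0,0,-0.96],[0,0,-0.96],[0,0,-0.96],[0,0,-0.96],[0,0,-0.96]]' --grip '[85,85,85,85,85]'

```text
time: 8.98
eef_pos: [0.5282, 0.2079, 0.1746]
tcp_rot: [0.603, 0.798, -0.001, -0.001]
contact_force: [0.5, 0.4, -0.5]
opening: 0.992
```

Request:
send_rows --translation '[[-0.21,-0.41,-0.06],[-0.18,-0.42,-0.06],[-0.14,-0.44,-0.06],[-0.1,-0.45,-0.06],[-0.07,-0.45,-0.06]]' --rotation '[[0,0,-0.96],[0,0,-0.96],[0,0,-0.96],[0,0,-0.96],[0,0,-0.96]]' --grip '[85,85,85,85,85]'

```text
time: 9.6
eef_pos: [0.4779, 0.1609, 0.1838]
tcp_rot: [0.424, 0.906, -0.001, -0.001]
contact_force: [-0.2, -0.0, -0.5]
opening: 0.993
```

Request:
send_rows --translation '[[-0.03,-0.46,-0.06],[0.01,-0.46,-0.06],[0.05,-0.46,-0.06],[0.08,-0.45,-0.06],[0.12,-0.44,-0.06]]' --rotation '[[0,0,-0.96],[0,0,-0.96],[0,0,-0.96],[0,0,-0.96],[0,0,-0.96]]' --grip '[85,85,85,85,85]'

```text
time: 10.22
eef_pos: [0.4279, 0.1136, 0.1929]
tcp_rot: [0.226, 0.974, -0.0, -0.002]
contact_force: [0.1, 0.5, -0.4]
opening: 0.993
```

Request:
send_rows --translation '[[0,0,0],[0,0,0]]' --rotation '[[0,0,0],[0,0,0]]' --grip '[85,85]'

```text
time: 10.48
eef_pos: [0.4291, 0.1141, 0.1939]
tcp_rot: [0.228, 0.974, -0.0, -0.001]
contact_force: [0.1, -0.5, -0.5]
opening: 0.995
```

```bash
python3 - <<'E'
from pl import *
c=snap("wrist","w5"); s=ctrl.get_state(); print(s["eef_pos"],yaw(s),s["qpos"].round(2))
E
```

```text
[0.42933338 0.11414322 0.19413062] 153.64143741218473 [ 0.03 -0.21  2.16  0.    1.19 -1.08]
```

View pics/w5.png

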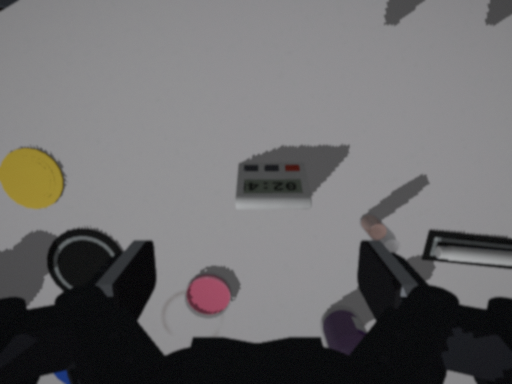

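The timer's front bottom edge runs (239,164)–(304,164), and its top back edge runs (236,208)–(311,208).

```bash
python3 - <<'E'
from pl import *
c=load("w5"); T=load("top0")
cv2.imwrite("pics/tim.png",cv2.resize(c[0][150:222,220:330],None,fx=6,fy=6,interpolation=cv2.INTER_CUBIC))
f0,f1=plane(c,(239,164),0),plane(c,(304.5,164),0); print("front",f0,f1,np.linalg.norm(f1-f0),np.degrees(np.arctan2(*(f1-f0)[1::-1])))
b0,b1=plane(c,(236,208),.058),plane(c,(311,208),.058); print("back",b0,b1,np.linalg.norm(b1-b0),np.degrees(np.arctan2(*(b1-b0)[1::-1])))
# height: back top corners from two views (top crop coords)
for u,t in(((236,208),(592,445)),((311,208),(490,393))): print("tri",tri(c,u,T,(110+t[0]/5,120+t[1]/5)))
E
```

```text
front [0.42017279 0.10022721 0.        ] [0.44949624 0.15930658 0.        ] 0.06595632364820393 63.60296176663635
back [0.44482004 0.08792161 0.058     ] [0.47358906 0.14589184 0.058     ] 0.06471633784569146 63.606060709203
tri [0.45688471 0.07832581 0.01146974]
tri [0.48801848 0.14081115 0.01064126]
```

View pics/tim.png

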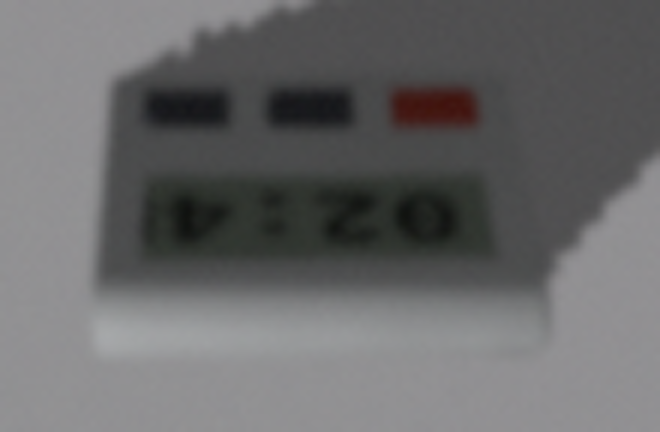

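The crop confirms the corners: front bottom edge on the table, bright ridge on top. The front edge length (66.0 mm) matches, and the back edge in the top view fits the back foot of an A-shaped wedge. That puts the centre at (0.4555, 0.1195) with yaw 63.6°.

```bash
python3 - <<'E'
from pl import *
plan([.456,.1192,.194],153.6)
E
```

```text
from [0.429 0.114 0.194] 153.6 n 1 rot z 0.008
[[-0.72, 0.55, 0.0]]
```

Request:
send_rows --translation '[[-0.72,0.55,0],[0,0,1],[0,0,1],[0,0,1],[0,0,0.5]]' --rotation '[[0,0,0],[0,0,0],[0,0,0],[0,0,0],[0,0,0]]' --grip '[85,85,85,85,85]'

```text
time: 11.15
eef_pos: [0.4551, 0.1194, 0.0877]
tcp_rot: [0.228, 0.974, -0.0, -0.002]
contact_force: [0.9, 0.5, 0.0]
opening: 0.993
```

Request:
send_rows --translation '[[0,0,0.5],[0,0,0.7],[0,0,0.7],[0,0,0.6],[0,0,0]]' --rotation '[[0,0,0],[0,0,0],[0,0,0],[0,0,0],[0,0,0]]' --grip '[85,85,85,85,85]'

```text
time: 11.78
eef_pos: [0.4554, 0.1192, 0.0138]
tcp_rot: [0.228, 0.974, -0.0, -0.001]
contact_force: [0.3, 0.3, -0.3]
opening: 0.993
```

Request:
send_rows --translation '[[0,0,0],[0,0,0],[0,0,0],[0,0,0],[0,0,0]]' --rotation '[[0,0,0],[0,0,0],[0,0,0],[0,0,0],[0,0,0]]' --grip '[75,65,60,58,58]' --squeeze 25

```text
time: 12.4
eef_pos: [0.4573, 0.1192, 0.016]
tcp_rot: [0.228, 0.974, 0.0, 0.001]
contact_force: [-0.6, -1.5, 6.0]
opening: 0.768
```

Request:
send_rows --translation '[[0,0,-0.2],[0,0,-0.8],[0,0,-1],[0,0,-1],[0,0,0]]' --rotation '[[0,0,0],[0,0,0],[0,0,0],[0,0,0],[0,0,0]]' --grip '[58,58,58,58,58]'

```text
time: 13.02
eef_pos: [0.4577, 0.1193, 0.107]
tcp_rot: [0.228, 0.974, 0.001, 0.003]
contact_force: [-0.4, 0.2, -1.3]
opening: 0.767
```

```bash
python3 - <<'E'
from pl import *
s=ctrl.get_state(); print(s["eef_pos"],yaw(s),s["qpos"].round(2))
c=snap("wrist","w6")
plan([.6178,-.2817,.11],178.5)
E
```

```text
[0.45771782 0.11933151 0.10702741] 153.68883957254056 [ 0.04 -0.02  2.16  0.    0.99 -1.07]
from [0.456 0.119 0.105] 153.7 n 14 rot z -0.354
[[-0.77, -0.69, -0.01], [-0.75, -0.71, -0.01], [-0.72, -0.73, -0.01], [-0.7, -0.75, -0.01], [-0.68, -0.77, -0.01]]
[[-0.65, -0.8, -0.01], [-0.63, -0.82, -0.01], [-0.6, -0.83, -0.01], [-0.58, -0.85, -0.01], [-0.55, -0.87, -0.01]]
[[-0.52, -0.89, -0.01], [-0.5, -0.9, -0.01], [-0.47, -0.92, -0.01], [-0.44, -0.93, -0.01]]
```

View pics/w6.png

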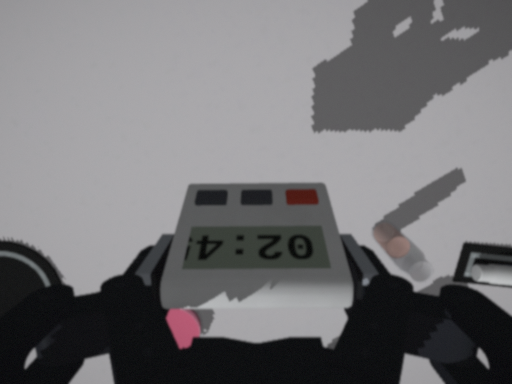

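The timer is held level, gripped on its two ends. I'll carry it to the pad.

Request:
send_rows --translation '[[-0.77,-0.69,0],[-0.75,-0.71,0],[-0.72,-0.73,0],[-0.7,-0.75,0],[-0.68,-0.77,0]]' --rotation '[[0,0,-0.35],[0,0,-0.35],[0,0,-0.35],[0,0,-0.35],[0,0,-0.35]]' --grip '[58,58,58,58,58]'

```text
time: 13.7
eef_pos: [0.5125, -0.0246, 0.1023]
tcp_rot: [0.152, 0.988, 0.0, -0.002]
contact_force: [-0.1, 0.1, -0.5]
opening: 0.765
```

Request:
send_rows --translation '[[-0.65,-0.8,0],[-0.63,-0.82,0],[-0.6,-0.83,0],[-0.58,-0.85,0],[-0.55,-0.87,0]]' --rotation '[[0,0,-0.35],[0,0,-0.35],[0,0,-0.35],[0,0,-0.35],[0,0,-0.35]]' --grip '[58,58,58,58,58]'

```text
time: 14.32
eef_pos: [0.5698, -0.1677, 0.1019]
tcp_rot: [0.076, 0.997, 0.001, -0.002]
contact_force: [1.1, 0.3, 0.2]
opening: 0.77
```

Request:
send_rows --translation '[[-0.52,-0.89,0],[-0.5,-0.9,0],[-0.47,-0.92,0],[-0.44,-0.93,0],[0,0,0]]' --rotation '[[0,0,-0.35],[0,0,-0.35],[0,0,-0.35],[0,0,-0.35],[0,0,0]]' --grip '[58,58,58,58,58]'

```text
time: 14.95
eef_pos: [0.616, -0.2835, 0.102]
tcp_rot: [0.017, 1.0, 0.001, -0.001]
contact_force: [0.3, -0.2, -1.0]
opening: 0.769
```

```bash
python3 - <<'E'
from pl import *
c=snap("wrist","w7");s=ctrl.get_state(); print(s["eef_pos"],yaw(s),s["qpos"].round(2))
for dx in(-.032,.032):
  for dy in (-.042,.042): print(proj(c,[.6178+dx,-.2817+dy,.003]).round())
plan([.6175,-.2817,.1],178.5)
E
```

```text
[ 0.61563375 -0.28221582  0.10197041] 178.09537598503607 [-0.58  0.42  1.66  0.    1.07 -2.12]
[197. 151.]
[314. 147.]
[204. 234.]
[313. 231.]
from [ 0.616 -0.282  0.102] 178.1 n 1 rot z -0.081
[[-0.06, 0.02, 0.07]]
```

View pics/w7.png

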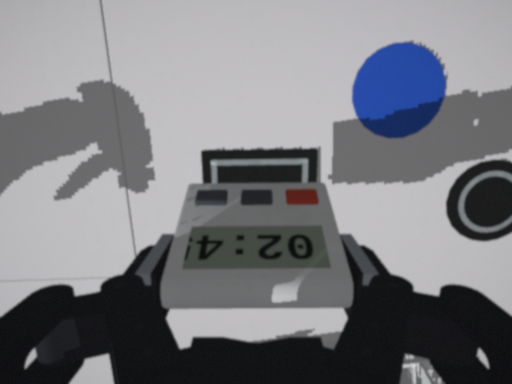

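The pad's front corners are at (201,150) and (320,147), centred at column 260.5. The held timer is centred near column 258. I'll shift about 2.5 mm in +y and 2 mm in +x, then lower and release.

Request:
send_rows --translation '[[-0.06,0.08,0.8],[0,0,0.8],[0,0,0.7],[0,0,0.4],[0,0,0.1]]' --rotation '[[0,0,0],[0,0,0],[0,0,0],[0,0,0],[0,0,0]]' --grip '[58,58,58,58,58]'

```text
time: 15.62
eef_pos: [0.6181, -0.2793, 0.0195]
tcp_rot: [0.016, 1.0, 0.001, -0.001]
contact_force: [1.4, 0.4, -0.5]
opening: 0.769
```

Request:
send_rows --translation '[[0,0,0],[0,0,0],[0,0,0],[0,0,0],[0,0,0]]' --rotation '[[0,0,0],[0,0,0],[0,0,0],[0,0,0],[0,0,0]]' --grip '[58,70,80,85,85]'

```text
time: 16.25
eef_pos: [0.6188, -0.28, 0.021]
tcp_rot: [0.016, 1.0, -0.0, 0.0]
contact_force: [0.5, -0.1, -0.2]
opening: 0.991
```

Request:
send_rows --translation '[[0,0,-0.3],[0,0,-0.7],[0,0,-1],[0,0,-1],[0,0,-1]]' --rotation '[[0,0,0],[0,0,0],[0,0,0],[0,0,0],[0,0,0]]' --grip '[85,85,85,85,85]'

```text
time: 16.88
eef_pos: [0.6191, -0.2802, 0.1439]
tcp_rot: [0.016, 1.0, -0.001, 0.001]
contact_force: [-0.0, 0.7, 0.2]
opening: 0.998
```

Request:
send_rows --translation '[[0,0,-0.8],[0,0,-0.7],[0,0,0]]' --rotation '[[0,0,0],[0,0,0],[0,0,0]]' --grip '[85,85,85]'

```text
time: 17.25
eef_pos: [0.62, -0.2807, 0.1894]
tcp_rot: [0.016, 1.0, -0.002, 0.002]
contact_force: [-0.1, -0.5, -0.7]
opening: 0.997
```

```bash
python3 - <<'E'
from pl import *
c=snap("wrist","w8");s=ctrl.get_state(); print(s["eef_pos"],yaw(s),s["qpos"].round(2))
plan([.4449,-.2816,.215],178.5)
E
```

```text
[ 0.619086   -0.28017299  0.1871421 ] 178.18981215518275 [-0.57  0.33  1.6   0.    1.2  -2.11]
from [ 0.619 -0.28   0.187] 178.2 n 6 rot z -0.01
[[0.97, -0.04, -0.15], [0.97, -0.04, -0.15], [0.97, -0.04, -0.15], [0.97, -0.04, -0.15], [0.97, -0.04, -0.15]]
[[0.97, -0.03, -0.15]]
```

View pics/w8.png

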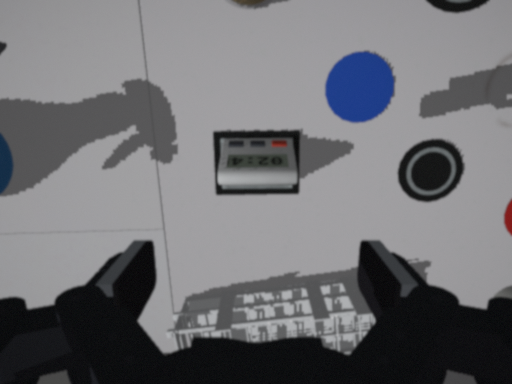

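The timer stands inside the pad frame, aligned with it (pad columns 214–300, timer 219–297). Next is the amber bottle.

Request:
send_rows --translation '[[0.97,-0.04,-0.3],[0.97,-0.04,-0.3],[0.97,-0.04,-0.2],[0.97,-0.04,-0.1],[0.97,-0.04,0]]' --rotation '[[0,0,0],[0,0,0],[0,0,0],[0,0,0],[0,0,0]]' --grip '[85,85,85,85,85]'

```text
time: 17.92
eef_pos: [0.4716, -0.2808, 0.2113]
tcp_rot: [0.016, 1.0, 0.001, -0.001]
contact_force: [0.1, -1.2, 0.2]
opening: 0.994
```

Request:
send_rows --translation '[[0.97,-0.03,0],[0,0,0],[0,0,0]]' --rotation '[[0,0,0],[0,0,0],[0,0,0]]' --grip '[85,85,85]'

```text
time: 18.3
eef_pos: [0.4442, -0.2812, 0.2121]
tcp_rot: [0.016, 1.0, 0.0, -0.0]
contact_force: [-0.3, 0.1, 0.6]
opening: 0.992
```

```bash
cat >> h.py <<'E'
def colour(c,hue,tol=10,smin=120,box=(0,0,512,384)):
    h=cv2.cvtColor(c[0],cv2.COLOR_BGR2HSV).astype(int); d=abs((h[...,0]-hue+90)%180-90); m=((d<tol)&(h[...,1]>smin)&(h[...,2]>40)).astype(np.uint8)
    x0,y0,x1,y1=box; k=np.zeros_like(m); k[y0:y1,x0:x1]=1
    q=max(cv2.findContours(m*k,cv2.RETR_EXTERNAL,cv2.CHAIN_APPROX_NONE)[0],key=cv2.contourArea); return q,cv2.fitEllipse(q)
E
python3 - <<'E'
from pl import *
c=snap("wrist","w9");s=ctrl.get_state(); print(s["eef_pos"],yaw(s),s["qpos"].round(2))
q,e=colour(c,112); print(e,cv2.boundingRect(q)); T=load("top0")
print(plane(c,e[0],.15),"tcp px at .15",proj(c,[*s["eef_pos"][:2],.15]))
E
```

```text
[ 0.4444526  -0.28126855  0.21226527] 178.19990188161484 [-0.76 -0.03  1.96  0.    1.21 -2.3 ]
((256.3274841308594, 200.0546875), (66.23910522460938, 69.24797821044922), 1.8224445581436157) (223, 165, 67, 70)
[ 0.44104439 -0.27985819  0.15      ] tcp px at .15 [254.27470342 205.27458666]
```

View pics/w9.png

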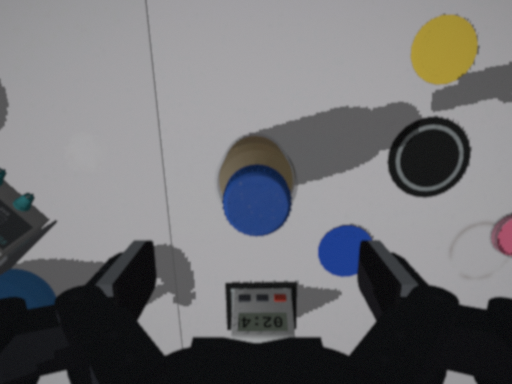

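The cap is centred at (257,200), so the gripper is within a couple of mm of its axis. The large pad is at (429,157). I'll descend and grip the cap.

Request:
send_rows --translation '[[0.04,0.01,0.8],[0,0,0.8],[0,0,0.8],[0,0,0.5],[0,0,0.13]]' --rotation '[[0,0,0],[0,0,0],[0,0,0],[0,0,0],[0,0,0]]' --grip '[85,85,85,85,85]'

```text
time: 18.98
eef_pos: [0.4427, -0.2805, 0.1206]
tcp_rot: [0.016, 1.0, 0.001, -0.001]
contact_force: [0.5, -0.9, -0.3]
opening: 0.996
```

Request:
send_rows --translation '[[0,0,0],[0,0,0],[0,0,0],[0,0,0],[0,0,0]]' --rotation '[[0,0,0],[0,0,0],[0,0,0],[0,0,0],[0,0,0]]' --grip '[70,60,50,44,38]' --squeeze 60

```text
time: 19.6
eef_pos: [0.4433, -0.2815, 0.123]
tcp_rot: [0.016, 1.0, -0.001, 0.001]
contact_force: [-0.5, 0.2, 5.4]
opening: 0.513
```

Request:
send_rows --translation '[[0,0,0],[0,0,0],[0,0,0]]' --rotation '[[0,0,0],[0,0,0],[0,0,0]]' --grip '[36,36,36]'

```text
time: 19.98
eef_pos: [0.4433, -0.2815, 0.123]
tcp_rot: [0.016, 1.0, -0.001, 0.001]
contact_force: [-0.6, 1.9, 4.6]
opening: 0.518
```

Request:
send_rows --translation '[[0,0,-0.3],[0,0,-0.6],[0,0,-0.5],[0,0,0]]' --rotation '[[0,0,0],[0,0,0],[0,0,0],[0,0,0]]' --grip '[36,36,36,36]'

```text
time: 20.48
eef_pos: [0.4437, -0.2819, 0.166]
tcp_rot: [0.016, 1.0, -0.002, 0.002]
contact_force: [-0.3, 0.5, -4.3]
opening: 0.518
```

```bash
python3 - <<'E'
from pl import *
s=ctrl.get_state(); print(s["eef_pos"],s["opening"],s["contact_force"])
c=load("w9"); 
m=(c[0].max(2)<60).astype(np.uint8); k=np.zeros_like(m); k[110:205,380:478]=1; m=cv2.morphologyEx(m*k,cv2.MORPH_CLOSE,np.ones((7,7)))
q=max(cv2.findContours(m,cv2.RETR_EXTERNAL,2)[0],key=cv2.contourArea); e=cv2.fitEllipse(q); print(e,plane(c,e[0],.003))
plan([.444,-.102,s["eef_pos"][2]],178.2,nmin=8)
E
```

```text
[ 0.44373284 -0.28190235  0.16603023] 0.5177950370480462 [-0.30142353  0.50325709 -4.30792637]
((428.4639892578125, 156.3020477294922), (74.25149536132812, 83.88082122802734), 52.51457214355469) [ 0.44365536 -0.09939059  0.003     ]
from [ 0.444 -0.282  0.166] 178.2 n 8 rot z -0.0
[[0.02, 0.75, -0.0], [0.02, 0.75, -0.0], [0.02, 0.75, -0.0], [0.02, 0.75, -0.0], [0.02, 0.75, -0.0]]
[[0.02, 0.75, -0.0], [0.02, 0.75, -0.0], [0.02, 0.75, -0.0]]
```

Request:
send_rows --translation '[[0.02,0.5,0],[0.02,0.75,0],[0.02,0.75,0],[0.02,0.75,0],[0.02,0.75,0]]' --rotation '[[0,0,0],[0,0,0],[0,0,0],[0,0,0],[0,0,0]]' --grip '[36,36,36,36,36]'

```text
time: 21.1
eef_pos: [0.4427, -0.1735, 0.1635]
tcp_rot: [0.015, 1.0, 0.0, -0.0]
contact_force: [0.6, 0.5, -5.2]
opening: 0.517
```

Request:
send_rows --translation '[[0.02,0.75,0],[0.02,0.75,0],[0.02,0.7,0],[0,0.3,0],[0,0,0]]' --rotation '[[0,0,0],[0,0,0],[0,0,0],[0,0,0],[0,0,0]]' --grip '[36,36,36,36,36]'

```text
time: 21.72
eef_pos: [0.4435, -0.1, 0.1637]
tcp_rot: [0.015, 1.0, -0.0, -0.0]
contact_force: [1.5, 0.1, -4.7]
opening: 0.514
```

```bash
python3 - <<'E'
from pl import *
s=ctrl.get_state(); print(s["eef_pos"])
t=snap("top","t2"); c=snap("wrist","w10"); sd=snap("side","s2")
a=cv2.resize(sd[0][150:270,190:350],None,fx=2.5,fy=2.5,interpolation=cv2.INTER_CUBIC); b=cv2.resize(c[0][:,60:460],(313,300))
cv2.imwrite("pics/mix.png",np.hstack([a,b]))
print("pad px side",proj(sd,[.444,-.1015,.003]),"bottle foot px side",proj(sd,[.444,-.1015,.043]))
E
```

```text
[ 0.44345001 -0.10000438  0.16369086]
pad px side [260.30658376 232.28735361] bottle foot px side [260.46984912 216.88020448]
```

View pics/mix.png

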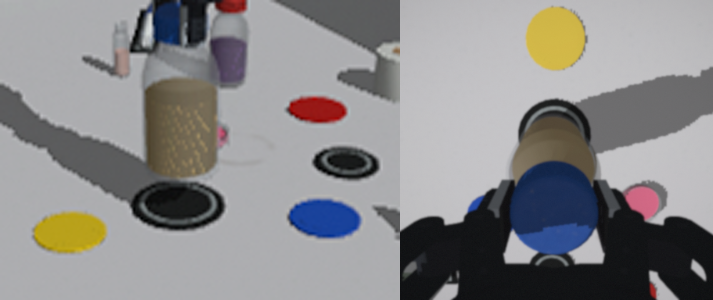

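In the side view the bottle (columns 144–218) hangs nearly over the pad (132–224), about 2 mm to the right. The wrist view shows it centred laterally. I'll nudge −x by 1.5 mm and lower.

Request:
send_rows --translation '[[0.05,0,0.3],[0,0,0.5],[0,0,0.3],[0,0,0.15],[0,0,0.04]]' --rotation '[[0,0,0],[0,0,0],[0,0,0],[0,0,0],[0,0,0]]' --grip '[36,36,36,36,36]'

```text
time: 22.5
eef_pos: [0.4425, -0.1008, 0.1262]
tcp_rot: [0.016, 1.0, 0.0, -0.0]
contact_force: [-3.2, 3.1, 6.7]
opening: 0.518
```

Request:
send_rows --translation '[[0,0,0],[0,0,0]]' --rotation '[[0,0,0],[0,0,0]]' --grip '[36,36]'

```text
time: 22.75
eef_pos: [0.4425, -0.1008, 0.1262]
tcp_rot: [0.016, 1.0, 0.0, 0.0]
contact_force: [-4.3, 2.6, 6.0]
opening: 0.515
```

Contact is made. I'll release slowly and rise clear of the cap.

Request:
send_rows --translation '[[0,0,0],[0,0,0],[0,0,0],[0,0,0],[0,0,0]]' --rotation '[[0,0,0],[0,0,0],[0,0,0],[0,0,0],[0,0,0]]' --grip '[46,52,65,80,85]'

```text
time: 23.38
eef_pos: [0.4422, -0.101, 0.1251]
tcp_rot: [0.016, 1.0, -0.0, 0.0]
contact_force: [0.2, 0.4, -0.0]
opening: 0.999
```

Request:
send_rows --translation '[[0,0,-0.3],[0,0,-0.8],[0,0,-1],[0,0,-1],[0,0,-0.5]]' --rotation '[[0,0,0],[0,0,0],[0,0,0],[0,0,0],[0,0,0]]' --grip '[85,85,85,85,85]'

```text
time: 24.0
eef_pos: [0.443, -0.1012, 0.2357]
tcp_rot: [0.016, 1.0, -0.001, 0.002]
contact_force: [0.2, -1.0, -0.3]
opening: 0.991
```

```bash
python3 - <<'E'
from pl import *
s=ctrl.get_state(); print(s["eef_pos"],yaw(s),s["qpos"].round(2),s["opening"])
plan([.634,.1165,.2],150)
plan([.634,.1165,.2],None)
E
```

```text
[ 0.44297036 -0.10124732  0.23567448] 178.19377477137257 [-0.45 -0.23  2.09 -0.    1.27 -1.99] 0.9906091404071109
from [ 0.443 -0.101  0.236] 178.2 n 10 rot z 0.564
[[-0.61, 0.75, 0.12], [-0.58, 0.77, 0.12], [-0.54, 0.8, 0.12], [-0.5, 0.83, 0.12], [-0.46, 0.85, 0.12]]
[[-0.41, 0.87, 0.12], [-0.37, 0.89, 0.12], [-0.33, 0.91, 0.12], [-0.28, 0.92, 0.12], [-0.23, 0.94, 0.12]]
from [ 0.443 -0.101  0.236] 178.2 n 8 rot z 0.0
[[-0.77, 0.93, 0.15], [-0.77, 0.93, 0.15], [-0.77, 0.93, 0.15], [-0.77, 0.93, 0.15], [-0.77, 0.93, 0.15]]
[[-0.77, 0.93, 0.15], [-0.77, 0.93, 0.15], [-0.77, 0.93, 0.15]]
```

Request:
send_rows --translation '[[-0.77,0.93,0],[-0.77,0.93,0],[-0.77,0.93,0],[-0.77,0.93,0.2],[-0.77,0.93,0.2]]' --rotation '[[0,0,0],[0,0,0],[0,0,0],[0,0,0],[0,0,0]]' --grip '[85,85,85,85,85]'

```text
time: 24.62
eef_pos: [0.5625, 0.0359, 0.2206]
tcp_rot: [0.016, 1.0, -0.0, -0.0]
contact_force: [0.2, -0.7, 0.7]
opening: 0.996
```

Request:
send_rows --translation '[[-0.77,0.93,0.3],[-0.77,0.93,0.3],[-0.77,0.93,0.3],[0,0,0],[0,0,0]]' --rotation '[[0,0,0],[0,0,0],[0,0,0],[0,0,0],[0,0,0]]' --grip '[85,85,85,85,85]'

```text
time: 25.25
eef_pos: [0.6334, 0.116, 0.1936]
tcp_rot: [0.016, 1.0, -0.0, -0.001]
contact_force: [-0.9, 0.1, 0.1]
opening: 0.997
```

```bash
python3 - <<'E'
from pl import *
c=snap("wrist","w11");s=ctrl.get_state(); print(s["eef_pos"],yaw(s),s["qpos"].round(2))
q,e=colour(c,0,box=(150,100,360,300)); print(e,cv2.boundingRect(q)); print(plane(c,e[0],.105),"tcp px at .105",proj(c,[*s["eef_pos"][:2],.105]))
t=snap("top","t3")
a=cv2.resize(t[0][120:240,250:390],None,fx=2.8,fy=2.8,interpolation=cv2.INTER_CUBIC); b=cv2.resize(c[0][:,60:460],(350,336))
cv2.imwrite("pics/mix2.png",np.hstack([a,b]))
E
```

```text
[0.63346523 0.11577471 0.19411447] 178.1674630480386 [ 0.02  0.25  1.69 -0.    1.2  -1.52]
((260.0995178222656, 192.89305114746094), (45.113155364990234, 47.62835693359375), 5.924043655395508) (238, 169, 45, 49)
[0.63299832 0.11991129 0.105     ] tcp px at .105 [254.28440625 193.70636111]
```

View pics/mix2.png

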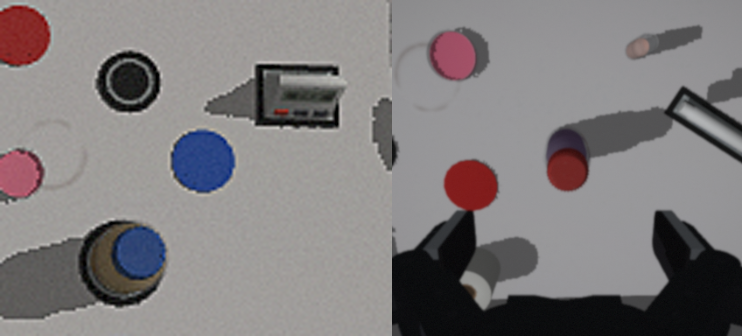

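The amber bottle stands centred on its pad, and the timer sits on its own. The red cap is at (260,193) in the full wrist frame, about 2–4 mm to +y. I'll descend and grip.

Request:
send_rows --translation '[[0,0.08,0.8],[0,0,0.9],[0,0,0.9],[0,0,0.8],[0,0,0.37]]' --rotation '[[0,0,0],[0,0,0],[0,0,0],[0,0,0],[0,0,0]]' --grip '[85,85,85,85,75]'

```text
time: 25.98
eef_pos: [0.6329, 0.1179, 0.0799]
tcp_rot: [0.016, 1.0, -0.0, -0.001]
contact_force: [-0.3, 0.1, -0.6]
opening: 0.874
```

Request:
send_rows --translation '[[0,0,0],[0,0,0],[0,0,0],[0,0,0],[0,0,0]]' --rotation '[[0,0,0],[0,0,0],[0,0,0],[0,0,0],[0,0,0]]' --grip '[65,55,45,38,30]' --squeeze 35

```text
time: 26.6
eef_pos: [0.6346, 0.1188, 0.082]
tcp_rot: [0.016, 1.0, 0.0, 0.001]
contact_force: [-0.3, 0.1, 1.6]
opening: 0.4
```

Request:
send_rows --translation '[[0,0,0],[0,0,0],[0,0,0]]' --rotation '[[0,0,0],[0,0,0],[0,0,0]]' --grip '[25,25,25]'

```text
time: 26.98
eef_pos: [0.6347, 0.1188, 0.082]
tcp_rot: [0.016, 1.0, 0.0, 0.001]
contact_force: [-0.7, 0.3, 4.9]
opening: 0.403
```

Request:
send_rows --translation '[[0,0,-0.3],[0,0,-0.6],[0,0,-0.8],[0,0,-0.3],[0,0,0]]' --rotation '[[0,0,0],[0,0,0],[0,0,0],[0,0,0],[0,0,0]]' --grip '[25,25,25,25,25]'

```text
time: 27.6
eef_pos: [0.6344, 0.1188, 0.142]
tcp_rot: [0.016, 1.0, 0.0, 0.001]
contact_force: [0.8, 0.3, -1.0]
opening: 0.396
```

```bash
python3 - <<'E'
from pl import *
s=ctrl.get_state(); print(s["eef_pos"],s["opening"],s["contact_force"])
plan([.633,-.1105,s["eef_pos"][2]],None,nmin=8)
c=load("w7"); 
for tag,box in(("w7",(440,150,512,245)),("w8",(390,130,470,210)),):
    r,q=padrect(load(tag),box); e=cv2.fitEllipse(q); print(tag,e,plane(load(tag),e[0],.003))
E
```

```text
[0.63438351 0.11879044 0.14202253] 0.39568880024152014 [ 0.84288325  0.27239782 -0.96327854]
from [0.634 0.119 0.142] 178.2 n 8 rot z 0.0
[[-0.02, -0.96, -0.0], [-0.02, -0.96, -0.0], [-0.02, -0.96, -0.0], [-0.02, -0.96, -0.0], [-0.02, -0.96, -0.0]]
[[-0.02, -0.96, -0.0], [-0.02, -0.96, -0.0], [-0.02, -0.96, -0.0]]
w7 ((482.5920715332031, 202.36988830566406), (66.94291687011719, 79.71983337402344), 18.141090393066406) [ 0.63146795 -0.11365017  0.003     ]
w8 ((430.2574768066406, 169.91336059570312), (56.74824523925781, 65.77294921875), 54.77048873901367) [ 0.62974429 -0.10834557  0.003     ]
```

Request:
send_rows --translation '[[0.01,-0.6,0],[0.01,-0.95,0],[0.01,-0.95,0],[0.01,-0.95,0],[0.01,-0.95,0]]' --rotation '[[0,0,0],[0,0,0],[0,0,0],[0,0,0],[0,0,0]]' --grip '[25,25,25,25,25]'

```text
time: 28.22
eef_pos: [0.6272, -0.0151, 0.1395]
tcp_rot: [0.016, 1.0, -0.0, -0.001]
contact_force: [-0.2, 0.4, -1.8]
opening: 0.4
```

Request:
send_rows --translation '[[0.02,-0.95,0],[0.02,-0.95,0],[0.02,-0.95,0],[0,-0.4,0],[0,0,0]]' --rotation '[[0,0,0],[0,0,0],[0,0,0],[0,0,0],[0,0,0]]' --grip '[25,25,25,25,25]'

```text
time: 28.85
eef_pos: [0.6228, -0.1113, 0.1402]
tcp_rot: [0.017, 1.0, 0.0, -0.001]
contact_force: [0.8, 0.5, -1.4]
opening: 0.403
```

```bash
python3 - <<'E'
from pl import *
s=ctrl.get_state(); print(s["eef_pos"])
c=snap("wrist","w12"); sd=snap("side","s3")
a=cv2.resize(sd[0][135:255,260:400],None,fx=2.8,fy=2.8,interpolation=cv2.INTER_CUBIC); b=cv2.resize(c[0][:,60:460],(350,336))
cv2.imwrite("pics/mix3.png",np.hstack([a,b]))
E
```

```text
[ 0.62283165 -0.11134048  0.14023102]
```

View pics/mix3.png

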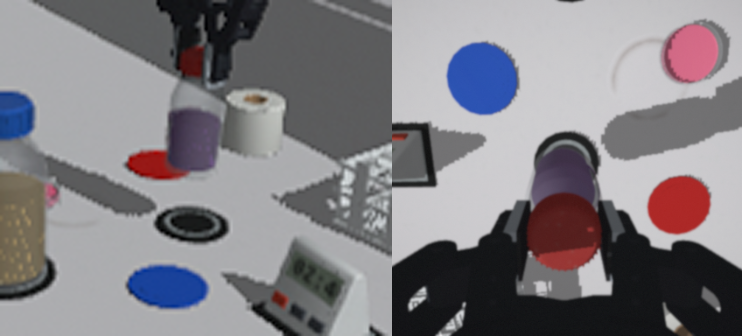

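```bash
python3 - <<'E'
from pl import *
c=load("w12"); s=load("s3"); T=load("top0"); t3=load("t3")
for n,X in(("pad?",[.631,-.1105,.003]),("tcp foot",[.6228,-.1113,.06]),("tcp cap",[.6228,-.1113,.16])): print(n,"side",proj(s,X).round(1),"wrist",proj(c,X).round(1))
def ell(c,box,thr=70):
    r,q=padrect(c,box,thr=thr); e=cv2.fitEllipse(q); return np.array(e[0]).round(1),cv2.boundingRect(q)
for tag,box in(("s3",(308,203,350,226)),("s2",(312,203,345,225)),("side0",(312,203,345,225)),("t3",(280,135,312,163)),("top0",(280,135,312,163))):
    k=load(tag); u,bb=ell(k,box); print(tag,u,bb,plane(k,u,.003).round(4))
print("near edge from wrist", plane(c,(60+(567-392)*400/350,132*384/336),.003)+[.032,0,0])
h=cv2.cvtColor(s[0],cv2.COLOR_BGR2HSV).astype(int)
m=((h[...,0]>120)&(h[...,0]<165)&(h[...,1]>40)).astype(np.uint8); k=np.zeros_like(m); k[160:205,310:350]=1
q=max(cv2.findContours(m*k,cv2.RETR_EXTERNAL,2)[0],key=cv2.contourArea); print("violet side",cv2.boundingRect(q))
E
```

```text
pad? side [328.4 215.4] wrist [256.  187.4]
tcp foot side [327.8 195.3] wrist [254.5 196.9]
tcp cap side [331.3 155.9] wrist [253.6 266.9]
s3 [327.9 214.7] (315, 209, 26, 12) [ 0.6322 -0.1071  0.003 ]
s2 [327.9 214.7] (315, 209, 26, 12) [ 0.6322 -0.1071  0.003 ]
side0 [330.8 215.1] (323, 209, 18, 13) [ 0.6372 -0.1122  0.003 ]
t3 [295.5 148.9] (285, 138, 22, 22) [ 0.6308 -0.11    0.003 ]
top0 [295.5 148.8] (285, 138, 22, 22) [ 0.6311 -0.11    0.003 ]
near edge from wrist [ 0.63183316 -0.10615696  0.003     ]
violet side (320, 174, 18, 22)
```

The side (328,215), top and wrist fits put the small pad at (0.6315, −0.109). The bottle needs about +7.5 mm in x and +1.5 mm in y.

Request:
send_rows --translation '[[-0.25,0.04,0],[0,0,0.5],[0,0,0.7],[0,0,0.4],[0,0,0.2]]' --rotation '[[0,0,0],[0,0,0],[0,0,0],[0,0,0],[0,0,0]]' --grip '[25,25,25,25,25]'

```text
time: 29.58
eef_pos: [0.6299, -0.1091, 0.0849]
tcp_rot: [0.016, 1.0, 0.001, -0.002]
contact_force: [-4.3, 1.2, 16.5]
opening: 0.4
```

Request:
send_rows --translation '[[0,0,0.07],[0,0,0],[0,0,0]]' --rotation '[[0,0,0],[0,0,0],[0,0,0]]' --grip '[25,25,25]'

```text
time: 29.95
eef_pos: [0.6312, -0.1097, 0.0853]
tcp_rot: [0.016, 1.0, -0.0, 0.0]
contact_force: [1.1, 0.1, -0.9]
opening: 0.4
```

Request:
send_rows --translation '[[0,0,0],[0,0,0],[0,0,0],[0,0,0],[0,0,0]]' --rotation '[[0,0,0],[0,0,0],[0,0,0],[0,0,0],[0,0,0]]' --grip '[34,40,52,70,85]'

```text
time: 30.58
eef_pos: [0.6311, -0.1096, 0.0851]
tcp_rot: [0.016, 1.0, -0.0, 0.0]
contact_force: [-0.2, 0.5, 0.6]
opening: 0.985
```

Request:
send_rows --translation '[[0,0,-0.3],[0,0,-0.8],[0,0,-1],[0,0,-1],[0,0,-1]]' --rotation '[[0,0,0],[0,0,0],[0,0,0],[0,0,0],[0,0,0]]' --grip '[85,85,85,85,85]'

```text
time: 31.2
eef_pos: [0.631, -0.1096, 0.2097]
tcp_rot: [0.016, 1.0, -0.0, 0.0]
contact_force: [0.1, -0.5, -0.5]
opening: 1.0
```

Request:
send_rows --translation '[[0.8,0.9,-0.3],[0.8,0.9,-0.3],[0.8,0.9,-0.3],[0.4,0.9,0],[0,0,0]]' --rotation '[[0,0,0],[0,0,0],[0,0,0],[0,0,0],[0,0,0]]' --grip '[85,85,85,85,85]'

```text
time: 31.82
eef_pos: [0.55, 0.0024, 0.236]
tcp_rot: [0.015, 1.0, -0.0, 0.001]
contact_force: [0.9, -1.1, -0.5]
opening: 0.993
```

```bash
python3 - <<'E'
from pl import *
s=ctrl.get_state(); print(s["eef_pos"],s["opening"])
t=snap("top","t4"); d=snap("side","s4")
cr=lambda c,x,y,w,h,f:cv2.resize(c[0][y:y+h,x:x+w],None,fx=f,fy=f,interpolation=cv2.INTER_CUBIC)
cv2.imwrite("pics/fin.png",np.vstack([cr(t,120,120,264,110,3),cr(d,185,140,264,110,3)[:270]]))
for n,u,hue,box in(("Lcap",(0,0),112,((270,190,310,225),(240,160,290,215))),("Scap",(0,0),0,((280,125,312,160),(310,150,350,195)))):
    a=colour(t,hue,box=box[0])[1][0]; b=colour(d,hue,box=box[1])[1][0]; print(n,a,b,tri(t,a,d,b).round(4))
E
```

```text
[0.54995403 0.00243191 0.23596586] 0.9928893274020665
Lcap (299.1317138671875, 209.91957092285156) (260.9222412109375, 175.7194366455078) [ 0.4445 -0.1017  0.143 ]
Scap (299.9246826171875, 138.85556030273438) (332.2125244140625, 178.50241088867188) [ 0.6324 -0.1106  0.1016]
```

The picture limit is reached, so I'll finish with numeric checks. Both caps triangulate within 2 mm of their pad centres.

```bash
python3 - <<'E'
from pl import *
t=snap("top","t5"); d=snap("side","s5"); T0=load("top0"); S0=load("side0")
D=lambda a,b,x,y,r:float(cv2.absdiff(a[0],b[0])[y-r:y+r,x-r:x+r].mean())
print("vial top/side diff",D(t,T0,187,180,7),D(d,S0,238,170,9),"dish side",D(d,S0,271,204,9))
# marker: blue cap and white barrel in the top view, pad in the same view
q,e=colour(t,112,box=(125,125,180,172)); M=cv2.moments(q); blue=plane(t,(M["m10"]/M["m00"],M["m01"]/M["m00"]),.012)
g=t[0][125:172,125:180].min(2)>120; k=np.zeros(g.shape,np.uint8); 
k=(g).astype(np.uint8)
u=np.array([.6261+.002,.3029-.001]); print("blue centroid",blue,"offset along/across pad",[(blue[:2]-u)@v for v in([np.cos(1.007),np.sin(1.007)],[-np.sin(1.007),np.cos(1.007)])])
w=load("w4"); q,e=colour(w,112,box=(230,80,280,170)); r,p=padrect(w,(225,80,285,262)); ax,ay,aw,ah=cv2.boundingRect(p); print("pad bbox w4",(ax,ay,aw,ah),"blue bbox",cv2.boundingRect(q))
# timer: bright/white blob vs pad in w8 at z=0.003 front edge
w=load("w8"); r,p=padrect(w,(205,120,310,205)); print("timer pad",r)
g=w[0]; print("row 190 bright cols",[int(x) for x in np.where(g[186,205:310].max(1)>100)[0][[0,-1]]+205],"front rows col 258",g[126:146,250].max(1).tolist())
s=ctrl.get_state(); print(s["time"],s["contact_force"])
E
```

```text
vial top/side diff 20.39625850340136 3.295267489711934 dish side 31.895061728395063
blue centroid [0.65366723 0.33781419 0.012     ] offset along/across pad [np.float64(0.04401893574123841), np.float64(-0.0024177507310559785)]
pad bbox w4 (233, 91, 40, 163) blue bbox (246, 102, 17, 53)
timer pad ((607.3696899414062, -279.1259765625), (82.9690170288086, 42.25679016113281), 88.18547821044922)
row 190 bright cols [205, 309] front rows col 258 [161, 162, 160, 148, 119, 71, 35, 23, 18, 18, 19, 36, 60, 73, 73, 64, 62, 64, 68, 76]
32.025 [ 0.97725233  0.41761552 -0.06302565]
```

The marker cap centroid is where a centred marker would put it: 44 mm along the pad and 2.4 mm across. The arm occludes the dish and vial, so I'll move aside and check those.

Request:
send_rows --translation '[[0,1,-0.5],[0,1,-0.5],[0,1,-0.5],[0,1,-0.5],[0,1,-0.5]]' --rotation '[[0,0,0],[0,0,0],[0,0,0],[0,0,0],[0,0,0]]' --grip '[85,85,85,85,85]'

```text
time: 32.65
eef_pos: [0.5558, 0.151, 0.3102]
tcp_rot: [0.016, 1.0, -0.0, -0.0]
contact_force: [1.3, -0.2, 0.7]
opening: 0.998
```

Request:
send_rows --translation '[[0,1,0],[0,1,0],[0,1,0],[0,1,0],[0,1,0]]' --rotation '[[0,0,0],[0,0,0],[0,0,0],[0,0,0],[0,0,0]]' --grip '[85,85,85,85,85]'

```text
time: 33.28
eef_pos: [0.5608, 0.3011, 0.3095]
tcp_rot: [0.016, 1.0, -0.0, -0.0]
contact_force: [1.0, 0.0, 1.0]
opening: 0.998
```

```bash
python3 - <<'E'
from pl import *
t=snap("top","t6"); d=snap("side","s6"); T0=load("top0"); S0=load("side0")
def pk(c,box):
    q,e=colour(c,172,tol=14,smin=70,box=box); M=cv2.moments(q); return np.array([M["m10"],M["m01"]])/M["m00"]
for n,bt,bs in(("dish",(244,170,268,193),(260,196,284,212)),):
    for A,B,b in((T0,t,bt),(S0,d,bs)): print(n,pk(A,b),pk(B,b))
def mt(A,B,x,y,r):
    a=A[0][y-r:y+r,x-r:x+r]; b=B[0][y-r-10:y+r+10,x-r-10:x+r+10]; _,v,_,l=cv2.minMaxLoc(cv2.matchTemplate(b,a,cv2.TM_CCOEFF_NORMED)); return v,l[0]-10,l[1]-10
print("vial",mt(T0,t,187,180,7),mt(S0,d,238,170,9),"dish",mt(T0,t,257,182,10),mt(S0,d,271,204,9))
# timer on pad, top view: pad rect and white-timer outline
r,q=padrect(t,(335,138,377,170)); print("pad now",r)
print("timer unmoved t3->t6",mt(load("t3"),t,356,154,14),"marker",mt(load("t3"),t,152,149,14))
w=load("w8"); f=w[0][125:200,205:310]; print("left/right of row 150:",f[25].max(1).tolist())
E
```

```text
dish [256.37799835 181.58064516] [256.38487116 181.53117207]
dish [270.88693098 203.88693098] [277.61728395 203.5308642 ]
vial (0.9928573369979858, 0, 0) (0.9769495725631714, 0, 0) dish (0.9911357760429382, 0, 0) (0.49621427059173584, -10, -3)
pad now ((617.933837890625, -281.6063232421875), (83.43553924560547, 64.28653717041016), 87.99689483642578)
timer unmoved t3->t6 (0.9949138164520264, 0, 0) marker (0.21915550529956818, 0, 0)
left/right of row 150: [161, 162, 161, 162, 161, 162, 160, 151, 127, 79, 36, 24, 21, 28, 45, 77, 107, 112, 108, 105, 104, 102, 104, 102, 101, 100, 102, 102, 101, 101, 100, 101, 99, 99, 98, 97, 97, 95, 97, 96, 96, 95, 94, 95, 94, 94, 94, 94, 93, 92, 93, 92, 92, 92, 91, 91, 91, 90, 89, 89, 89, 88, 88, 88, 88, 87, 86, 86, 86, 87, 88, 86, 86, 85, 85, 84, 83, 84, 86, 86, 86, 84, 86, 85, 84, 83, 84, 79, 69, 44, 22, 11, 15, 28, 55, 78, 87, 89, 89, 90, 89, 89, 88, 88, 90]
```

All checks fit, so I'm handing in.

```bash
python3 -c "
from plant import ticket
print(ticket.sign_off())"
```

```text
the job is handed in; nothing more can be done
None
```

I placed the marker, timer, large bottle and small bottle on their matching pads, moved the arm clear and handed the job in at about 33 s on the robot's clock. The hand-in gives no verdict, so the results below are my own measurements.

- **Bottles:** both caps sat within about 2 mm of their pad centres, at heights that fit a bottle standing upright on its pad.
- **Timer:** its margins to the pad edge were equal on both sides (5.5 px each), and the front edge was off by about 1–2 mm. It had not moved in the later top views.
- **Marker:** it was parallel to its pad and about 2 mm off centre across it.
- **Dish and vial:** neither had moved in the top view, and the vial had not moved in the side view either.

**Checks that failed or disagreed:**
- The last side-view check of the dish gave a different position, most likely because the placed large bottle now hides part of it there.
- The last top-view comparison on the marker failed, most likely because the arm was above it. Its final position rests on the earlier wrist view and a top view taken just before the last arm move.
- An early side-view fit of the small pad was off because of a shadow, so I used the later fits.
- I could not view the final overview picture because the 16-picture limit was reached, so the last checks were numbers only.

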